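# Seat the sample cup and latch the guard door of a tablet-counter inspection bay

### The job

Stand the open steel sample cup upright in the blue ring inside the tablet counter's open-topped inspection bay and let go of it. Then push the blue guard door shut until its sprung brass latch bolt rides over the catch and snaps in behind it, so that the door stays latched by itself. Push gently, never with more than 16 N on the bay or its door, do not slam it, and leave the bottle, jar and carton where they stand.

Things in the scene. Friction and masses are not known exactly. Their poses are not given: they have to be found in the camera images.
- cup: loose open-topped stainless cup, a plain cylinder 56 mm across (60 mm at the rim), 90 mm tall, about 0.16 kg. Origin: centre of its underside; z up
- white_bottle: bystander: white plastic bottle with blue cap, 52 mm across, 85 mm tall; origin at the centre of its underside
- amber_jar: bystander: amber jar with white cap, 58 mm across, 75 mm tall; origin at the centre of its underside
- carton: bystander: cardboard box 50 x 50 x 60 mm tall; origin at the centre of its underside
- bay: fixed open-topped stainless bay. Origin: on the work surface, mid front opening; x into the bay (away from the robot), y left, z up. Side walls (inner faces y = 111 and -105 mm) 120 mm tall, clear back wall (x = 183 mm) 109 mm tall, floor 12 mm above the work surface. The dark steel catch for the bolt stands at y = -79 to -137 mm, up to 124 mm tall, reaching up to 23 mm in front of x = 0: keep clear of it
- seat (a point): centre of the blue seat ring, on the bay's floor (12 mm above the work surface), 95 mm behind the front plane. Ring: inner diameter 66 mm, outer 82 mm, 5 mm high. The cup stands on the bay's floor inside it
- guard (a joint): hinge angle of the blue door, rad: about 0 shut, grows as it opens towards the robot (starts 0.45 to 0.8); slight friction, stays where left. Upright hinge at the bay's left (+y). Door 195 mm wide from the hinge, 12 mm thick (6 mm either side of the hinge plane), 16 to 120 mm above the work surface
- guard_hinge (a point): point on the door's upright hinge axis, 70 mm above the work surface, x = 0, y = 105 mm in the bay's frame; axes as the bay's. The catch at the other side is set by hand up to 7.5 mm farther in or out each time and is not measured, so the latched door rests anywhere between -0.03 and 0.046 rad, and the bolt meets the catch 0.1 rad before that: go by feel
- guard_face (a point): point on the door's outer face (to the robot), 150 mm from the hinge axis, 95 mm above the work surface: a good place to push. x points through the door to the bay, -y from hinge to free edge. The outer face is flat above 60 mm height; a pull knob (20 mm across, 24 mm proud) sits 165 mm from the hinge, 45 mm above the work surface
- guard_edge (a point): point on the door's outer face at its free edge, 195 mm from the hinge, 95 mm above the work surface; axes as guard_face. Pushed slowly 150 mm from the hinge the door needs 5 N, rising to about 12 N, as the bolt rides up its bevel, then suddenly almost none. 1.5 mm after the snap it meets a rigid stop; a rubber buffer adds 1 to 4 N over the last 4 mm
- bolt (a joint): how far the brass latch bolt is pushed back into the door's free edge, m: 0 fully out (sticks out 10 mm past the edge, 88 to 110 mm above the work surface), at most 0.011. Greased, sprung outwards: 6.6 N when out, 0.95 N more per mm. Flat to the robot, bevelled to the bay (10 mm over 22 mm depth). It must go back about 7.5 mm to pass the catch's 4 mm thick lip, then springs out behind it

How it is judged:
On the way, in this order (a step that is already met when the one before it is completed fails the run):
1. the cup stands upright in the blue ring, released, while the door is not yet shut (horizontal distance between cup and seat below 0.007 m and distance between cup and seat below 0.009 m and angle between cup's own z axis and vertical below 0.1 rad and contact force between the fingers and cup below 0.05 N and value of joint guard above 0.15 rad), for 0.2 s.
2. the door is shut and the bolt has sprung out again behind the catch (value of joint guard below 0.053 rad and value of joint bolt below 0.001 m), for 0.2 s.
At the end, for the whole second after the job is handed in: The cup stands upright (within 0.1 rad) and at rest on the bay's floor inside the ring (within 7 mm of its centre), and the door is shut (below 0.053 rad) and at rest with its bolt out again to within 1 mm, which at that angle it can only be behind the catch; nothing is held (all of step 2 and velocity of joint guard between -0.05 and 0.05 rad/s and horizontal distance between cup and seat below 0.007 m and distance between cup and seat below 0.009 m and angle between cup's own z axis and vertical below 0.1 rad and linear speed of cup below 0.02 m/s); the robot touches nothing.
It fails at once if the robot presses on the bay or its door with more than 16 N (contact force between any of the fingers, the arm and bay above 16 N).
It fails at once if the door is slammed (swings shut faster than 2.5 rad/s) (velocity of joint guard below -2.5 rad/s).
It fails at once if the bottle, jar or carton is moved by more than 20 mm (distance of any of white_bottle, amber_jar, carton from where it was at the start of the episode above 0.02 m).
It also fails if it takes over 72 s, if anything falls off the work surface, if the arm or the gripper's body presses on something with over 40 N, if the wrist force passes 120 N, or if a joint passes its speed limit or range.

### The arm

A 6-joint arm with a two-finger parallel gripper is mounted at the origin on the work surface. World frame = base frame: x ahead of the robot, y to its left, z up, the work surface at z = 0. Lengths are in m, angles in rad, forces in N, time in s.
With the tool pointing down it reaches from about 0.3 to 0.85 m from the base axis. Payload 5.4 kg.
Tool frame: the origin (TCP) lies on the centre line of the jaws, within the pads' length; the fingertips stand 22 mm ahead of it and the grasp point (between the pads) lies 3 mm ahead of it; z points along the fingers, y is the line along which they close (so a half turn about z gives the same grasp; the last joint's range is limited). The gripper opens to 85 mm and grips with 20 to 120 N. Pads are 22 mm wide; open, the fingers measure 114 mm over their backs; the gripper's body (76 mm by 85 mm) begins 54 mm behind the grasp point. The pads swing forward as they close: fully open they stand 13 mm farther back than shut.
Start: joints at [-1.491, 0.158, 1.597, -0, 1.386, -0.21], TCP at [0.164, -0.551, 0.253] pointing down, gripper open.
Joint ranges: [-2.91, 2.91], [-0.94, 2.29], [0.18, 2.7], [-1.29, 4.43], [0.17, 2.64], [-3, 3]. Speed limits (rad/s): [2.57, 2.57, 3.14, 3.14, 3.14, 3.14].

### API

Orientations are given as a unit quaternion [x, y, z, w].
In Python, from cell import robot gives the robot as it stands. The module is installed in compiled form; this text tells all that it offers.
- The arm moves only by the tool move_arm, never from a script. Its argument "commands" is a list of rows, each an object with "translation": the shift along the tool's x, y, z in cm, a list of three; "turn": the turn, a rotation vector about the tool's x, y, z in rad, a list of three; "fingers": the finger opening in cm, from 0 to 8.54. A call has 1 to 20 rows; each row is the pose to reach, as a shift and turn from the pose commanded when the call began, along the tool's axes at that moment; what a row does not reach only later rows make up. A row lasts 1/8 s, in which the tool goes at most 62.5 mm and 10.7 degrees, less where a joint would pass 70% of its speed; a pose out of reach is approached as far as the arm can. A call with a gripper value outside its range is refused whole. The fingers move at their own pace and stop on an object; the grip force is fixed at half the most. Time passes only in rows, so rows that repeat a pose let the fingers close. It gives the time, the measured TCP pose, the force, the opening and the grip force at its end, in the units of the state.
- robot.read_state(): the state, without advancing time (a new reading comes with each control period).
- robot.snapshot(name): name is "side" or "top" or "wrist"; returns a dict with "color" (384x512x3 uint8, red, green, blue), "camera_matrix" (3x3 intrinsics, pixels), "eye" and "attitude" of the camera in the world; the wrist camera has in their place "T_tool_cam" (4x4, takes a point from camera to tool coordinates, whose origin is the TCP and whose axes are the flange's). Camera axes: x right, y down, z forward; pixel columns grow to the right and rows downward; lengths in m; the calibration is good to about 2 mm. The wrist camera is an equidistant fisheye: a pixel r from the principal point sees the ray r / f radians off the axis. A picture is of the moment at which its call begins: read the wrist's pose just before it. There is no depth.
- robot.hand_in(): hands the job in; it is judged then, once.
The state is a dict: "clock": time; "joints": joint angles; "joint_velocities": joint speeds; "tau": joint torques, N m; "eef_pos": TCP position; "ee_rot": TCP orientation; "wrist_force": force on the tool from outside, world axes, zero at the start; "wrist_torque": the same for the moment, N m; "grip_width": finger opening in m; "gripper_force": force on a finger pad.
Only numpy, scipy, OpenCV 4.12 (cv2) and the standard library are available. Lean on these libraries where they do the work, as an engineer would, in place of code of your own. Each camera call takes 0.05 s, during which the arm holds its last target. There are 200 camera calls.

## Working session

There is one attempt and no reset: what is moved stays moved. The work goes in short steps, Python scripts to look and compute and a tool call to move; the robot and the scene stay as the last step left them, time stands still between calls to the robot, and variables do not carry over. Pictures are saved under pics/ and viewed, at most 10 in all, crops included, and the job is handed in when it is done.

Besides the shell and the picture viewer there is one more tool, called after ">>>" by a JSON object that holds its "fn" and its "kwargs". move_arm: Moves the arm, as the interface text tells. Its arguments: {"type":"object","properties":{"commands":{"type":"array"}},"required":["commands"]}

```bash
mkdir -p pics
python3 - <<'E'
from cell import robot
import cv2,json,numpy as np
s=robot.read_state();print(s['clock'],s['eef_pos'],s['ee_rot'],s['grip_width'])
for n in('side','top'):
    p=robot.snapshot(n);cv2.imwrite(f'pics/{n}0.png',p['color'][:,:,::-1])
    print(n,np.round(p['camera_matrix'],1).tolist(),p['eye'],p['attitude'])
E
```

```text
0.0 [ 0.16422976 -0.55044314  0.25227118] [ 9.89521406e-01  1.44382868e-01  5.46991749e-05 -9.85626127e-04] 0.08526116100021197
side [[423.6, 0.0, 254.5], [0.0, 423.6, 192.5], [0.0, 0.0, 1.0]] [0.33529657 1.08138856 0.76395991] [-0.07064198  0.87471117 -0.47689546  0.04960637]
top [[457.9, 0.0, 257.0], [0.0, 457.9, 193.4], [0.0, 0.0, 1.0]] [ 0.3968523  -0.00898945  1.16921613] [-0.69778554  0.71249635 -0.05270989  0.05163291]
```

View pics/top0.png

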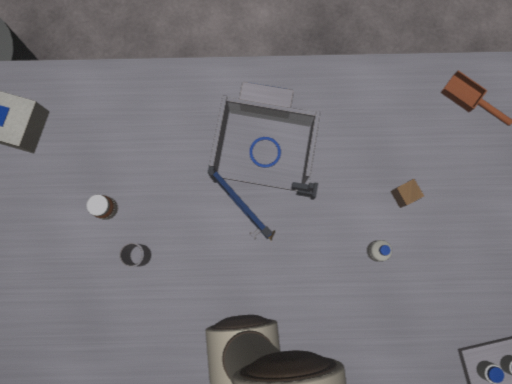

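View pics/side0.png

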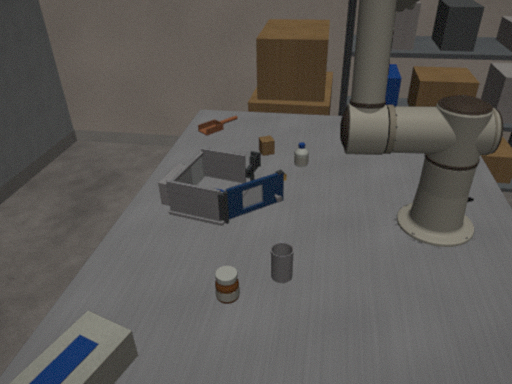

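Top view: ring at about (265,152), door from hinge (213,173) to free edge (270,235), catch (305,188), cup (137,255), jar (97,205). The cup is upright in the side view.

```bash
cat > h.py <<'E'
from cell import robot
import cv2,numpy as np
from scipy.spatial.transform import Rotation as R
def plane(p,uv,z):
    uv=np.atleast_2d(uv).astype(float);K=p['camera_matrix']
    d=np.c_[(uv-[K[0,2],K[1,2]])/[K[0,0],K[1,1]],np.ones(len(uv))]@R.from_quat(p['attitude']).as_matrix().T
    e=np.array(p['eye']);return e+d*((z-e[2])/d[:,2])[:,None]
def blue(c):
    h=cv2.cvtColor(c,cv2.COLOR_RGB2HSV);return cv2.inRange(h,(105,90,40),(128,255,255))
E
python3 - <<'E'
from h import *
t=robot.snapshot('top');c=t['color']
m=blue(c)
n,l,st,ce=cv2.connectedComponentsWithStats(m)
for i in range(1,n):
    if st[i,4]>30: print(i,st[i],ce[i])
# ring
mm=np.zeros_like(m);mm[130:172,243:287]=m[130:172,243:287]
v,u=np.nonzero(mm);P=plane(t,np.c_[u,v],.0165)[:,:2]
e,_=cv2.minEnclosingCircle(P.astype(np.float32)),0
A=np.c_[2*P,np.ones(len(P))];x=np.linalg.lstsq(A,(P**2).sum(1),rcond=None)[0]
print('ring fit',x[:2],np.sqrt(x[2]+x[0]**2+x[1]**2),'enc',e)
a=cv2.resize(c[225:285,97:177],None,fx=5,fy=5,interpolation=cv2.INTER_CUBIC)
b=cv2.resize(c[85:245,195:335],None,fx=2.5,fy=2.5,interpolation=cv2.INTER_CUBIC)
o=np.zeros((400,755,3),np.uint8);o[:300,:400]=a;o[:400,405:]=b
cv2.imwrite('pics/c1.png',cv2.convertScaleAbs(o[:,:,::-1],alpha=1.5))
E
```

```text
1 [  0 106   9  20 123] [  2.90243902 114.03252033]
2 [250 137  31  30 242] [264.78512397 151.40909091]
3 [213 172  52  58 387] [238.68992248 201.15762274]
4 [380 245  10  10  79] [384.60759494 249.73417722]
5 [488 367  16  16 194] [495.69587629 374.43298969]
ring fit [ 0.67697861 -0.03475616] 0.03686751317433118 enc ((0.6770572066307068, -0.03457436338067055), 0.04047315567731857)
```

View pics/c1.png

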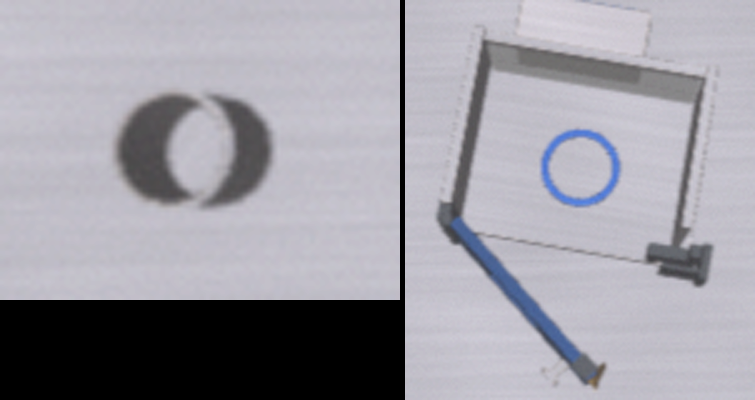

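Run:
```python
from h import *
t=robot.snapshot('top');c=t['color']
print('cup rim',plane(t,[131.8,254.5],.09),plane(t,[[119.9,254.5],[143.7,254.5]],.09))
q=lambda u,v:[195+u/2.5-.4,85+v/2.5-.4]
f=plane(t,[q(470,235),q(645,262)],.012);d=f[0]-f[1];print('front',f,'yaw',np.arctan2(-d[0],d[1]))
m=blue(c);n,l,_,_=cv2.connectedComponentsWithStats(m)
v,u=np.nonzero(l==3);P=plane(t,np.c_[u,v],.12)[:,:2].astype(np.float32)
r=cv2.fitLine(P,cv2.DIST_L2,0,.01,.01).ravel();print('door line',r,'dir ang',np.arctan2(r[1],r[0]));
s=(P-r[2:])@r[:2];print('ends',r[2:]+r[:2]*s.min(),r[2:]+r[:2]*s.max())
print('hinge px',plane(t,[q(449,216),q(590,370)],.12))
print('jar',plane(t,[97,205],.075))
S=robot.read_state();print(R.from_quat(S['ee_rot']).as_matrix().round(3),S['eef_pos'],S['clock'])
```

```text
cup rim [[0.41909234 0.2831627  0.09      ]] [[0.41967231 0.31096092 0.09      ]
 [0.41851237 0.2553645  0.09      ]]
front [[ 0.60056247 -0.33575016  0.012     ]
 [ 0.56878682 -0.51307919  0.012     ]] yaw -0.17730857937930605
door line [0.76398337 0.6452359  0.53591305 0.03077902] dir ang 0.70133203
ends [ 0.4715556  -0.02357523] [0.60300446 0.08744225]
hinge px [[ 0.59995753 -0.28675952  0.12      ]
 [ 0.45390826 -0.40734671  0.12      ]]
jar [[0.53932958 0.3732545  0.075     ]]
[[ 0.958  0.286 -0.   ]
 [ 0.286 -0.958  0.001]
 [ 0.    -0.001 -1.   ]] [ 0.16425839 -0.55068595  0.2526762 ] 0.2
```

>>> {"fn": "move_arm", "kwargs": {"commands": [{"translation": [32.6, -26.9, 0], "turn": [0, 0, 0.467], "fingers": 8.5}, {"translation": [32.6, -26.9, 0], "turn": [0, 0, 0.467], "fingers": 8.5}, {"translation": [32.6, -26.9, 0], "turn": [0, 0, 0.467], "fingers": 8.5}, {"translation": [32.6, -26.9, 0], "turn": [0, 0, 0.467], "fingers": 8.5}, {"translation": [32.6, -26.9, 0], "turn": [0, 0, 0.467], "fingers": 8.5}, {"translation": [32.6, -26.9, 0], "turn": [0, 0, 0.467], "fingers": 8.5}, {"translation": [32.6, -26.9, 0], "turn": [0, 0, 0.467], "fingers": 8.5}, {"translation": [48.3, -72.6, 0], "turn": [0, 0, 0.467], "fingers": 8.5}, {"translation": [48.3, -72.6, 0], "turn": [0, 0, 0.467], "fingers": 8.5}, {"translation": [48.3, -72.6, 0], "turn": [0, 0, 0.467], "fingers": 8.5}, {"translation": [48.3, -72.6, 0], "turn": [0, 0, 0.467], "fingers": 8.5}, {"translation": [48.3, -72.6, 0], "turn": [0, 0, 0.467], "fingers": 8.5}, {"translation": [48.3, -72.6, 0], "turn": [0, 0, 0.467], "fingers": 8.5}, {"translation": [48.3, -72.6, 0], "turn": [0, 0, 0.467], "fingers": 8.5}, {"translation": [48.3, -72.6, 0], "turn": [0, 0, 0.467], "fingers": 8.5}, {"translation": [48.3, -72.6, 0], "turn": [0, 0, 0.467], "fingers": 8.5}, {"translation": [48.3, -72.6, 0], "turn": [0, 0, 0.467], "fingers": 8.5}, {"translation": [48.3, -72.6, 0], "turn": [0, 0, 0.467], "fingers": 8.5}, {"translation": [48.3, -72.6, 0], "turn": [0, 0, 0.467], "fingers": 8.5}, {"translation": [48.3, -72.6, 0], "turn": [0, 0, 0.467], "fingers": 8.5}]}}

```text
clock: 2.7
eef_pos: [0.4199, 0.2822, 0.2534]
ee_rot: [0.996, -0.089, 0.0, -0.0]
wrist_force: [-0.8, 0.3, 0.4]
grip_width: 0.0854
gripper_force: 0.0
```

Run:
```python
from h import *
s=robot.read_state();p=robot.snapshot('wrist');print(p['T_tool_cam'].round(4),p['camera_matrix'].round(1),s['eef_pos'])
cv2.imwrite('pics/w1.png',cv2.convertScaleAbs(p['color'][:,:,::-1],alpha=1.4))
```

```text
[[-1.100e-03 -9.553e-01 -2.957e-01  7.550e-02]
 [ 1.000e+00 -1.200e-03  3.000e-04 -0.000e+00]
 [-6.000e-04 -2.957e-01  9.553e-01 -1.202e-01]
 [ 0.000e+00  0.000e+00  0.000e+00  1.000e+00]] [[297.3   0.  254.3]
 [  0.  297.3 185.1]
 [  0.    0.    1. ]] [0.41987299 0.28217208 0.25340953]
```

View pics/w1.png

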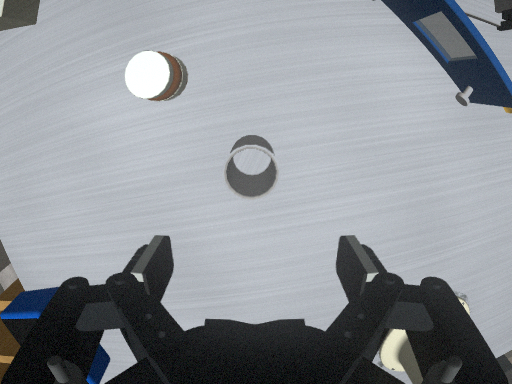

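Wrist view: cup rim spans u 224–278, v 145–197; the door knob is at (464,96) and the jar at (150,77).

```bash
cat >> h.py <<'E'
def wplane(p,s,uv,z):
    uv=np.atleast_2d(uv).astype(float);K=p['camera_matrix'];d=uv-[K[0,2],K[1,2]];r=np.linalg.norm(d,axis=1)
    th=r/K[0,0];c=np.c_[d/r[:,None]*np.sin(th)[:,None],np.cos(th)]
    T=p['T_tool_cam'];M=R.from_quat(s['ee_rot']).as_matrix();e=s['eef_pos']+M@T[:3,3];w=c@T[:3,:3].T@M.T
    return e+w*((z-e[2])/w[:,2])[:,None]
E
python3 - <<'E'
from h import *
s=robot.read_state();p=robot.snapshot('wrist')
print(wplane(p,s,[[251,171],[224,171],[278,171],[251,145],[251,197]],.09).round(4))
print(R.from_quat(s['ee_rot']).as_matrix().round(3),s['eef_pos'])
E
```

```text
[[0.4227 0.2851 0.09  ]
 [0.4275 0.3113 0.09  ]
 [0.418  0.2589 0.09  ]
 [0.4482 0.2804 0.09  ]
 [0.396  0.29   0.09  ]]
[[ 0.984 -0.177  0.   ]
 [-0.177 -0.984  0.   ]
 [ 0.    -0.    -1.   ]] [0.4198428  0.28234177 0.25342959]
```

>>> {"fn": "move_arm", "kwargs": {"commands": [{"translation": [0.1, -0.2, 5], "turn": [0, 0, 0], "fingers": 8.5}, {"translation": [0.1, -0.2, 10], "turn": [0, 0, 0], "fingers": 8.5}, {"translation": [0.1, -0.2, 14], "turn": [0, 0, 0], "fingers": 8.5}, {"translation": [0.1, -0.2, 17], "turn": [0, 0, 0], "fingers": 8.5}, {"translation": [0.1, -0.2, 19.1], "turn": [0, 0, 0], "fingers": 8.5}, {"translation": [0.1, -0.2, 19.1], "turn": [0, 0, 0], "fingers": 8.5}, {"translation": [0.1, -0.2, 19.1], "turn": [0, 0, 0], "fingers": 5}, {"translation": [0.1, -0.2, 19.1], "turn": [0, 0, 0], "fingers": 5}, {"translation": [0.1, -0.2, 19.1], "turn": [0, 0, 0], "fingers": 5}, {"translation": [0.1, -0.2, 19.1], "turn": [0, 0, 0], "fingers": 5}, {"translation": [0.1, -0.2, 19.1], "turn": [0, 0, 0], "fingers": 5}, {"translation": [0.1, -0.2, 19.1], "turn": [0, 0, 0], "fingers": 5}, {"translation": [0.1, -0.2, 19.1], "turn": [0, 0, 0], "fingers": 5}, {"translation": [0.1, -0.2, 19.1], "turn": [0, 0, 0], "fingers": 5}]}}

```text
clock: 4.55
eef_pos: [0.4224, 0.2852, 0.0641]
ee_rot: [0.996, -0.088, 0.002, -0.001]
wrist_force: [-0.5, 1.3, 6.3]
grip_width: 0.0545
gripper_force: 63.2
```

>>> {"fn": "move_arm", "kwargs": {"commands": [{"translation": [0, 0, -4], "turn": [0, 0, 0], "fingers": 5}, {"translation": [0, 0, -9], "turn": [0, 0, 0], "fingers": 5}, {"translation": [0, 0, -14], "turn": [0, 0, 0], "fingers": 5}, {"translation": [0, 0, -18], "turn": [0, 0, 0], "fingers": 5}, {"translation": [3, 2.7, -18.5], "turn": [0, 0, 0], "fingers": 5}, {"translation": [6.5, 5.7, -18.5], "turn": [0, 0, 0], "fingers": 5}, {"translation": [10, 8.7, -18.5], "turn": [0, 0, 0], "fingers": 5}, {"translation": [14, 12.2, -18.5], "turn": [0, 0, 0], "fingers": 5}, {"translation": [18, 15.7, -18.5], "turn": [0, 0, 0], "fingers": 5}, {"translation": [22, 19.2, -18.5], "turn": [0, 0, 0], "fingers": 5}, {"translation": [25, 21.9, -18.5], "turn": [0, 0, 0], "fingers": 5}, {"translation": [27.5, 24, -18.5], "turn": [0, 0, 0], "fingers": 5}, {"translation": [29.5, 25.8, -18.5], "turn": [0, 0, 0], "fingers": 5}, {"translation": [30.8, 26.9, -18.5], "turn": [0, 0, 0], "fingers": 5}, {"translation": [30.8, 26.9, -18.5], "turn": [0, 0, 0], "fingers": 5}, {"translation": [30.8, 26.9, -18.5], "turn": [0, 0, 0], "fingers": 5}]}}

```text
clock: 6.55
eef_pos: [0.6762, -0.0339, 0.247]
ee_rot: [0.996, -0.088, -0.001, -0.0]
wrist_force: [-0.2, -0.2, -1.6]
grip_width: 0.0553
gripper_force: 63.8
```

Run:
```python
from h import *
s=robot.read_state();p=robot.snapshot('wrist');print(s['clock'],s['eef_pos'],s['grip_width'],s['wrist_force'],R.from_quat(s['ee_rot']).as_matrix().round(3))
t=robot.snapshot('side')
cv2.imwrite('pics/w2.png',cv2.convertScaleAbs(np.vstack([p['color'][:,:,::-1],cv2.resize(t['color'][100:250,130:350,::-1],(512,216))]),alpha=1.4))
```

```text
6.55 [ 0.6762285  -0.03389007  0.24698997] 0.05527677484287053 [-0.21362205 -0.17037445 -1.58075886] [[ 0.984 -0.176 -0.001]
 [-0.176 -0.984  0.001]
 [-0.001 -0.    -1.   ]]
```

View pics/w2.png

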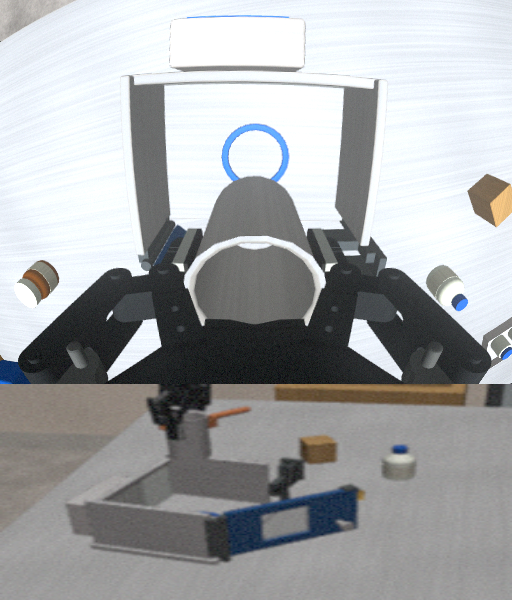

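Run:
```python
from h import *
s=robot.read_state();p=robot.snapshot('wrist');c=p['color'];m=blue(c);m[:110]=0;m[200:]=0;m[:,:210]=0;m[:,300:]=0
v,u=np.nonzero(m);P=wplane(p,s,np.c_[u,v],.0165)[:,:2]
x=np.linalg.lstsq(np.c_[2*P,np.ones(len(P))],(P**2).sum(1),rcond=None)[0]
M=R.from_quat(s['ee_rot']).as_matrix()
f=lambda w:((np.atleast_2d(w)-s['eef_pos'])@M).round(4)
print('ring',x[:2],np.sqrt(x[2]+x[0]**2+x[1]**2),f([*x[:2],.0165]))
for z in(.181,.183,.185): print('bottom edge tool',f(wplane(p,s,[254,177],z)))
print('rim LR',f(wplane(p,s,[[187,285],[326,285],[255,235]],.273)))
```

```text
ring [ 0.67847214 -0.03502695] 0.03673605679029204 [[0.0025 0.001  0.2308]]
bottom edge tool [[ 0.0233 -0.0002  0.0663]]
bottom edge tool [[ 0.0239 -0.0002  0.0643]]
bottom edge tool [[ 0.0244 -0.0002  0.0623]]
rim LR [[ 0.0049 -0.0267 -0.0257]
 [ 0.0047  0.0284 -0.0257]
 [ 0.0278  0.0002 -0.0257]]
```

>>> {"fn": "move_arm", "kwargs": {"commands": [{"translation": [0.5, 0.05, 3], "turn": [0, 0, 0], "fingers": 5}, {"translation": [0.5, 0.05, 7], "turn": [0, 0, 0], "fingers": 5}, {"translation": [0.5, 0.05, 11], "turn": [0, 0, 0], "fingers": 5}, {"translation": [0.5, 0.05, 13.5], "turn": [0, 0, 0], "fingers": 5}, {"translation": [0.5, 0.05, 15], "turn": [0, 0, 0], "fingers": 5}, {"translation": [0.5, 0.05, 15], "turn": [0, 0, 0], "fingers": 5}, {"translation": [0.5, 0.05, 15], "turn": [0, 0, 0], "fingers": 5}]}}

```text
clock: 7.58
eef_pos: [0.6826, -0.0361, 0.099]
ee_rot: [0.996, -0.088, 0.001, 0.0]
wrist_force: [-0.4, -0.2, -2.3]
grip_width: 0.0547
gripper_force: 63.8
```

Run:
```python
from h import *
s=robot.read_state();p=robot.snapshot('wrist');c=p['color'];print(s['eef_pos'],s['wrist_force'])
cv2.imwrite('pics/w3.png',cv2.convertScaleAbs(cv2.resize(c[100:330,120:400,::-1],None,fx=2.5,fy=2.5),alpha=1.4))
m=blue(c);m[:110]=0;m[250:]=0;m[:,:200]=0;m[:,310:]=0
v,u=np.nonzero(m);P=wplane(p,s,np.c_[u,v],.0165)[:,:2]
x=np.linalg.lstsq(np.c_[2*P,np.ones(len(P))],(P**2).sum(1),rcond=None)[0]
M=R.from_quat(s['ee_rot']).as_matrix()
print('ring',x[:2],np.sqrt(x[2]+x[0]**2+x[1]**2),(([*x[:2],.0165]-s['eef_pos'])@M).round(4))
```

```text
[ 0.68264582 -0.03605267  0.09904935] [-0.35123176 -0.23131646 -2.26917266]
ring [ 0.67878896 -0.03503727] 0.03671303676331988 [-0.0042 -0.0003  0.0825]
```

View pics/w3.png

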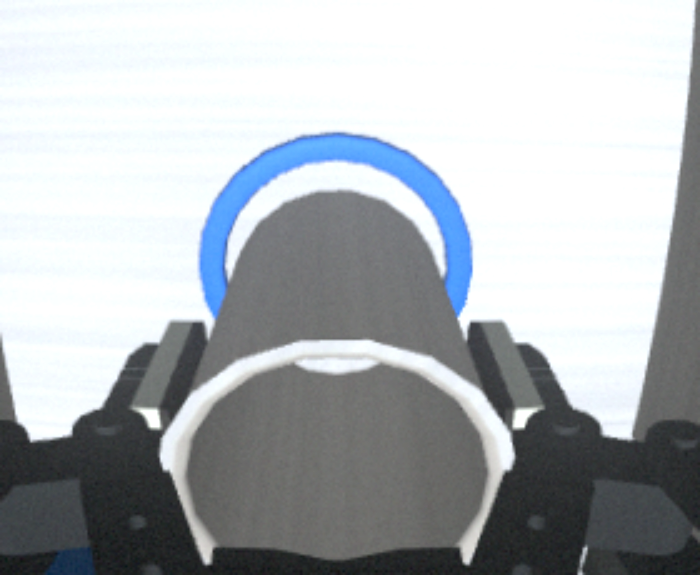

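Ring and cup bottom are concentric to about 1 mm (the cup's lower edge is at px (255,176)). Lowering.

>>> {"fn": "move_arm", "kwargs": {"commands": [{"translation": [-0.05, 0, 0.8], "turn": [0, 0, 0], "fingers": 5}, {"translation": [-0.05, 0, 1.5], "turn": [0, 0, 0], "fingers": 5}, {"translation": [-0.05, 0, 1.9], "turn": [0, 0, 0], "fingers": 5}, {"translation": [-0.05, 0, 2.1], "turn": [0, 0, 0], "fingers": 5}, {"translation": [-0.05, 0, 2.2], "turn": [0, 0, 0], "fingers": 5}, {"translation": [-0.05, 0, 2.2], "turn": [0, 0, 0], "fingers": 5}]}}

```text
clock: 8.38
eef_pos: [0.6813, -0.0358, 0.0761]
ee_rot: [0.996, -0.088, 0.0, 0.0]
wrist_force: [-3.5, 1.0, 4.2]
grip_width: 0.0548
gripper_force: 64.3
```

>>> {"fn": "move_arm", "kwargs": {"commands": [{"translation": [0, 0, -0.05], "turn": [0, 0, 0], "fingers": 5.8}, {"translation": [0, 0, -0.05], "turn": [0, 0, 0], "fingers": 6.2}, {"translation": [0, 0, -0.05], "turn": [0, 0, 0], "fingers": 7}, {"translation": [0, 0, -0.05], "turn": [0, 0, 0], "fingers": 8}, {"translation": [0, 0, -0.05], "turn": [0, 0, 0], "fingers": 8.2}, {"translation": [0, 0, -0.05], "turn": [0, 0, 0], "fingers": 8.2}, {"translation": [0, 0, -2], "turn": [0, 0, 0], "fingers": 8.2}, {"translation": [0, 0, -5], "turn": [0, 0, 0], "fingers": 8.2}, {"translation": [0, 0, -10], "turn": [0, 0, 0], "fingers": 8.2}, {"translation": [0, 0, -15], "turn": [0, 0, 0], "fingers": 8.2}, {"translation": [0, 0, -17], "turn": [0, 0, 0], "fingers": 8.2}, {"translation": [0, 0, -17], "turn": [0, 0, 0], "fingers": 8.2}, {"translation": [0, 0, -17], "turn": [0, 0, 0], "fingers": 8.2}]}}

```text
clock: 10.0
eef_pos: [0.68, -0.0356, 0.2428]
ee_rot: [0.996, -0.088, -0.002, -0.0]
wrist_force: [-0.4, 0.1, 0.3]
grip_width: 0.0816
gripper_force: 0.0
```

Run:
```python
from h import *
s=robot.read_state();p=robot.snapshot('wrist');c=p['color'];print(s['eef_pos'],s['wrist_force'],s['clock'])
t=robot.snapshot('side')['color'][130:230,140:310]
o=np.vstack([cv2.resize(c[90:290,130:380],(562,450)),cv2.resize(t,(562,150))]) if 0 else np.hstack([cv2.resize(c[90:290,150:370],None,fx=2,fy=2),cv2.resize(t,(340,400))])
cv2.imwrite('pics/w4.png',cv2.convertScaleAbs(o[:,:,::-1],alpha=1.3))
m=blue(c);m[:90]=0;m[290:]=0;m[:,:200]=0;m[:,310:]=0
v,u=np.nonzero(m);P=wplane(p,s,np.c_[u,v],.0165)[:,:2]
x=np.linalg.lstsq(np.c_[2*P,np.ones(len(P))],(P**2).sum(1),rcond=None)[0]
print('ring',x[:2],np.sqrt(x[2]+x[0]**2+x[1]**2))
```

```text
[ 0.68003227 -0.0356193   0.24276347] [-0.43978084  0.12710439  0.33819639] 10.0
ring [ 0.6064563  -0.02840811] 0.09784797603651857
```

View pics/w4.png

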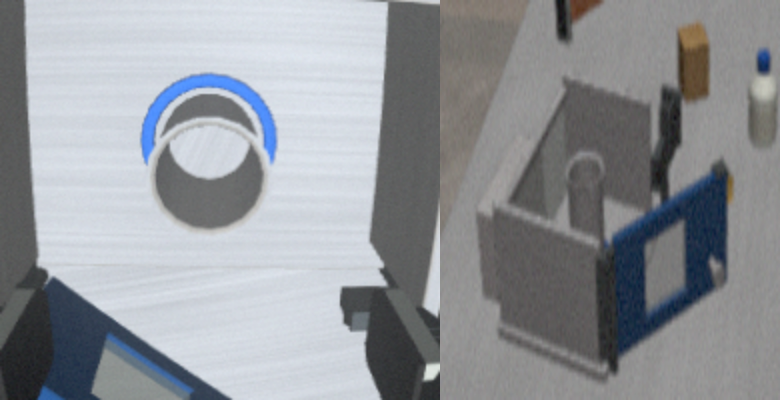

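>>> {"fn": "move_arm", "kwargs": {"commands": [{"translation": [-5, 0, 0], "turn": [0, 0, -0.15], "fingers": 0}, {"translation": [-10, 0, 0], "turn": [0, 0, -0.15], "fingers": 0}, {"translation": [-15, 0.2, 0], "turn": [0, 0, -0.15], "fingers": 0}, {"translation": [-20, 0.2, 0], "turn": [0, 0, -0.15], "fingers": 0}, {"translation": [-24.2, 0.2, 0], "turn": [0, 0, -0.15], "fingers": 0}, {"translation": [-24.2, 0.2, 0], "turn": [0, 0, -0.15], "fingers": 0}, {"translation": [-24.2, 0.2, 5], "turn": [0, 0, -0.15], "fingers": 0}, {"translation": [-24.2, 0.2, 10], "turn": [0, 0, -0.15], "fingers": 0}, {"translation": [-24.2, 0.2, 13], "turn": [0, 0, -0.15], "fingers": 0}, {"translation": [-24.2, 0.2, 14.8], "turn": [0, 0, -0.15], "fingers": 0}, {"translation": [-24.2, 0.2, 14.8], "turn": [0, 0, -0.15], "fingers": 0}, {"translation": [-24.2, 0.2, 14.8], "turn": [0, 0, -0.15], "fingers": 0}]}}

```text
clock: 11.6
eef_pos: [0.4433, 0.0046, 0.0978]
ee_rot: [1.0, -0.014, 0.0, 0.0]
wrist_force: [1.0, -0.3, 0.1]
grip_width: -0.0
gripper_force: 0.0
```

```bash
cat >> h.py <<'E'
O=np.array([.5845,-.0183]);B=np.array([[.984,-.176],[.176,.984]])
def rep():
    s=robot.read_state();b=B@(s['eef_pos'][:2]-O)
    print(round(s['clock'],2),'bay',(b*1000).round(1),'z',round(s['eef_pos'][2],4),'Fbay',(B@s['wrist_force'][:2]).round(1),round(s['wrist_force'][2],1),'w',s['grip_width']);return s
E
python3 - <<'E'
from h import *
s=rep();print(R.from_quat(s['ee_rot']).as_matrix().round(3))
t=robot.snapshot('top');c=t['color'];w=robot.snapshot('wrist')['color']
cv2.imwrite('pics/w5.png',cv2.convertScaleAbs(np.hstack([cv2.resize(c[130:250,190:340,::-1],(450,360)),cv2.resize(w[:,:,::-1],(340,360))]),alpha=1.4))
E
```

```text
11.6 bay [-142.9   -2.3] z 0.0978 Fbay [ 1.  -0.1] 0.1 w -2.9836076955604443e-05
[[ 1.    -0.027  0.001]
 [-0.027 -1.    -0.   ]
 [ 0.001  0.    -1.   ]]
```

View pics/w5.png

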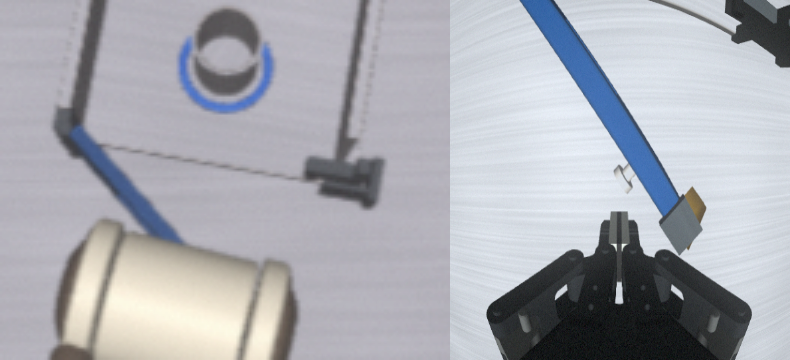

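>>> {"fn": "move_arm", "kwargs": {"commands": [{"translation": [0.8, 0.1, 0], "turn": [0, 0, 0], "fingers": 0}, {"translation": [1.5, 0.2, 0], "turn": [0, 0, 0], "fingers": 0}, {"translation": [1.9, 0.3, 0], "turn": [0, 0, 0], "fingers": 0}, {"translation": [2.2, 0.35, 0], "turn": [0, 0, 0], "fingers": 0}, {"translation": [2.4, 0.45, 0], "turn": [0, 0, 0], "fingers": 0}, {"translation": [2.6, 0.6, 0], "turn": [0, 0, 0], "fingers": 0}, {"translation": [2.9, 0.9, 0], "turn": [0, 0, 0], "fingers": 0}, {"translation": [3.2, 1.2, 0], "turn": [0, 0, 0], "fingers": 0}, {"translation": [3.5, 1.4, 0], "turn": [0, 0, 0], "fingers": 0}]}}

```text
clock: 12.82
eef_pos: [0.4774, -0.0104, 0.0973]
ee_rot: [1.0, -0.014, 0.0, 0.0]
wrist_force: [-0.9, -0.8, 1.4]
grip_width: 0.0003
gripper_force: 0.4
```

Run:
```python
from h import *
rep()
```

```text
12.82 bay [-106.8  -11.1] z 0.0973 Fbay [-0.8 -1. ] 1.4 w 0.00032822458986000427
```

>>> {"fn": "move_arm", "kwargs": {"commands": [{"translation": [0.5, 0.5, 0], "turn": [0, 0, 0], "fingers": 0}, {"translation": [1.1, 1.0, 0], "turn": [0, 0, 0], "fingers": 0}, {"translation": [1.7, 1.5, 0], "turn": [0, 0, 0], "fingers": 0}, {"translation": [2.3, 2.0, 0], "turn": [0, 0, 0], "fingers": 0}, {"translation": [2.8, 2.3, 0], "turn": [0, 0, 0], "fingers": 0}, {"translation": [3.3, 2.6, 0], "turn": [0, 0, 0], "fingers": 0}, {"translation": [3.7, 2.85, 0], "turn": [0, 0, 0], "fingers": 0}, {"translation": [4.1, 3.05, 0], "turn": [0, 0, 0], "fingers": 0}, {"translation": [4.5, 3.25, 0], "turn": [0, 0, 0], "fingers": 0}, {"translation": [4.8, 3.4, 0], "turn": [0, 0, 0], "fingers": 0}, {"translation": [4.9, 3.45, 0], "turn": [0, 0, 0], "fingers": 0}, {"translation": [4.9, 3.45, 0], "turn": [0, 0, 0], "fingers": 0}]}}

```text
clock: 14.32
eef_pos: [0.5253, -0.046, 0.0973]
ee_rot: [1.0, -0.014, 0.0, 0.0]
wrist_force: [-0.4, -0.2, 1.0]
grip_width: -0.0003
gripper_force: 0.0
```

Run:
```python
from h import *
rep()
w=robot.snapshot('wrist')['color'];cv2.imwrite('pics/w6.png',w[:,:,::-1])
```

```text
14.32 bay [-53.4 -37.7] z 0.0973 Fbay [-0.4 -0.3] 1.0 w -0.0002723524822981917
```

View pics/w6.png

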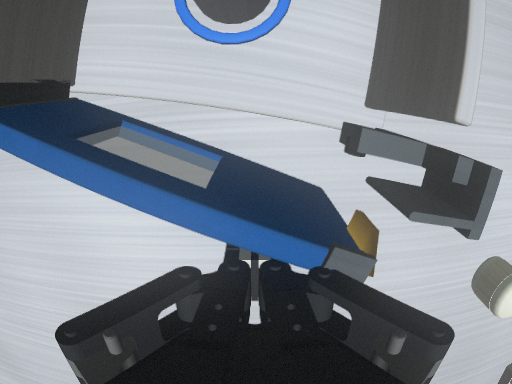

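>>> {"fn": "move_arm", "kwargs": {"commands": [{"translation": [0.2, 0.05, 0], "turn": [0, 0, 0], "fingers": 0}, {"translation": [0.4, 0.1, 0], "turn": [0, 0, 0], "fingers": 0}, {"translation": [0.6, 0.16, 0], "turn": [0, 0, 0], "fingers": 0}, {"translation": [0.8, 0.22, 0], "turn": [0, 0, 0], "fingers": 0}, {"translation": [0.9, 0.25, 0], "turn": [0, 0, 0], "fingers": 0}, {"translation": [1.0, 0.28, 0], "turn": [0, 0, 0], "fingers": 0}, {"translation": [1.0, 0.28, 0], "turn": [0, 0, 0], "fingers": 0}, {"translation": [1.0, 0.28, 0], "turn": [0, 0, 0], "fingers": 0}]}}

```text
clock: 15.38
eef_pos: [0.5352, -0.0489, 0.0973]
ee_rot: [1.0, -0.014, 0.0, -0.0]
wrist_force: [0.6, -0.3, -0.2]
grip_width: -0.0001
gripper_force: 0.0
```

Run:
```python
from h import *
rep()
```

```text
15.38 bay [-43.2 -38.8] z 0.0973 Fbay [ 0.6 -0.2] -0.2 w -0.00012879460759628492
```

>>> {"fn": "move_arm", "kwargs": {"commands": [{"translation": [0.07, 0.02, 0], "turn": [0, 0, 0], "fingers": 0}, {"translation": [0.14, 0.04, 0], "turn": [0, 0, 0], "fingers": 0}, {"translation": [0.21, 0.06, 0], "turn": [0, 0, 0], "fingers": 0}, {"translation": [0.28, 0.08, 0], "turn": [0, 0, 0], "fingers": 0}, {"translation": [0.35, 0.1, 0], "turn": [0, 0, 0], "fingers": 0}, {"translation": [0.4, 0.11, 0], "turn": [0, 0, 0], "fingers": 0}]}}

```text
clock: 16.12
eef_pos: [0.5391, -0.0502, 0.0973]
ee_rot: [1.0, -0.014, -0.0, 0.0]
wrist_force: [-0.7, 0.0, 0.3]
grip_width: 0.0003
gripper_force: 0.0
```

>>> {"fn": "move_arm", "kwargs": {"commands": [{"translation": [0.07, 0.02, 0], "turn": [0, 0, 0], "fingers": 0}, {"translation": [0.14, 0.04, 0], "turn": [0, 0, 0], "fingers": 0}, {"translation": [0.2, 0.06, 0], "turn": [0, 0, 0], "fingers": 0}, {"translation": [0.2, 0.06, 0], "turn": [0, 0, 0], "fingers": 0}]}}

```text
clock: 16.62
eef_pos: [0.5407, -0.0507, 0.0972]
ee_rot: [1.0, -0.014, -0.001, -0.0]
wrist_force: [-5.5, 0.2, 3.9]
grip_width: -0.0002
gripper_force: 0.0
```

Bolt has met the catch (5.5 N). Riding up the bevel, about 14 mm to go.

>>> {"fn": "move_arm", "kwargs": {"commands": [{"translation": [0.07, 0.015, 0], "turn": [0, 0, 0], "fingers": 0}, {"translation": [0.14, 0.03, 0], "turn": [0, 0, 0], "fingers": 0}, {"translation": [0.21, 0.05, 0], "turn": [0, 0, 0], "fingers": 0}, {"translation": [0.28, 0.065, 0], "turn": [0, 0, 0], "fingers": 0}, {"translation": [0.35, 0.08, 0], "turn": [0, 0, 0], "fingers": 0}, {"translation": [0.4, 0.09, 0], "turn": [0, 0, 0], "fingers": 0}]}}

```text
clock: 17.38
eef_pos: [0.5443, -0.0519, 0.0973]
ee_rot: [1.0, -0.014, -0.001, 0.0]
wrist_force: [-6.7, 0.0, 5.3]
grip_width: 0.0001
gripper_force: 0.0
```

>>> {"fn": "move_arm", "kwargs": {"commands": [{"translation": [0.07, 0.015, 0], "turn": [0, 0, 0], "fingers": 0}, {"translation": [0.14, 0.03, 0], "turn": [0, 0, 0], "fingers": 0}, {"translation": [0.21, 0.04, 0], "turn": [0, 0, 0], "fingers": 0}, {"translation": [0.28, 0.055, 0], "turn": [0, 0, 0], "fingers": 0}, {"translation": [0.35, 0.07, 0], "turn": [0, 0, 0], "fingers": 0}, {"translation": [0.4, 0.08, 0], "turn": [0, 0, 0], "fingers": 0}]}}

```text
clock: 18.12
eef_pos: [0.5478, -0.0529, 0.0972]
ee_rot: [1.0, -0.014, -0.002, 0.0]
wrist_force: [-9.1, -0.6, 6.9]
grip_width: 0.0003
gripper_force: 0.0
```

>>> {"fn": "move_arm", "kwargs": {"commands": [{"translation": [0, 0, -0.03], "turn": [0, 0, 0], "fingers": 0}, {"translation": [0, 0, -0.06], "turn": [0, 0, 0], "fingers": 0}, {"translation": [0, 0, -0.06], "turn": [0, 0, 0], "fingers": 0}]}}

```text
clock: 18.5
eef_pos: [0.5479, -0.0525, 0.0973]
ee_rot: [1.0, -0.014, -0.001, -0.0]
wrist_force: [-6.2, 0.8, 2.3]
grip_width: -0.0004
gripper_force: 0.0
```

>>> {"fn": "move_arm", "kwargs": {"commands": [{"translation": [0.05, 0.01, -0.01], "turn": [0, 0, 0], "fingers": 0}, {"translation": [0.1, 0.02, -0.02], "turn": [0, 0, 0], "fingers": 0}, {"translation": [0.15, 0.03, -0.03], "turn": [0, 0, 0], "fingers": 0}, {"translation": [0.2, 0.04, -0.04], "turn": [0, 0, 0], "fingers": 0}]}}

```text
clock: 19.0
eef_pos: [0.549, -0.0528, 0.0973]
ee_rot: [1.0, -0.014, -0.003, -0.0]
wrist_force: [-10.2, -0.2, 4.2]
grip_width: -0.0001
gripper_force: 0.0
```

>>> {"fn": "move_arm", "kwargs": {"commands": [{"translation": [0.04, 0.01, -0.01], "turn": [0, 0, 0], "fingers": 0}, {"translation": [0.08, 0.02, -0.02], "turn": [0, 0, 0], "fingers": 0}, {"translation": [0.12, 0.03, -0.03], "turn": [0, 0, 0], "fingers": 0}, {"translation": [0.15, 0.03, -0.03], "turn": [0, 0, 0], "fingers": 0}]}}

```text
clock: 19.5
eef_pos: [0.5501, -0.0531, 0.0974]
ee_rot: [1.0, -0.014, -0.003, -0.001]
wrist_force: [-10.5, 0.4, 4.2]
grip_width: 0.0002
gripper_force: 0.0
```

>>> {"fn": "move_arm", "kwargs": {"commands": [{"translation": [0.04, 0.01, -0.02], "turn": [0, 0, 0], "fingers": 0}, {"translation": [0.08, 0.02, -0.04], "turn": [0, 0, 0], "fingers": 0}, {"translation": [0.12, 0.02, -0.05], "turn": [0, 0, 0], "fingers": 0}]}}

```text
clock: 19.88
eef_pos: [0.5508, -0.0533, 0.0974]
ee_rot: [1.0, -0.013, -0.004, -0.001]
wrist_force: [-10.5, 0.5, 3.0]
grip_width: 0.0
gripper_force: 0.0
```

>>> {"fn": "move_arm", "kwargs": {"commands": [{"translation": [0.03, 0.01, -0.01], "turn": [0, 0, 0], "fingers": 0}, {"translation": [0.06, 0.01, -0.02], "turn": [0, 0, 0], "fingers": 0}, {"translation": [0.1, 0.02, -0.03], "turn": [0, 0, 0], "fingers": 0}]}}

```text
clock: 20.25
eef_pos: [0.5515, -0.0534, 0.0975]
ee_rot: [1.0, -0.013, -0.004, -0.001]
wrist_force: [-10.9, -0.1, 1.9]
grip_width: -0.0001
gripper_force: 0.0
```

>>> {"fn": "move_arm", "kwargs": {"commands": [{"translation": [0.03, 0.01, -0.01], "turn": [0, 0, 0], "fingers": 0}, {"translation": [0.06, 0.01, -0.01], "turn": [0, 0, 0], "fingers": 0}, {"translation": [0.08, 0.01, -0.02], "turn": [0, 0, 0], "fingers": 0}, {"translation": [0.08, 0.01, -0.02], "turn": [0, 0, 0], "fingers": 0}]}}

```text
clock: 20.75
eef_pos: [0.5552, -0.054, 0.0992]
ee_rot: [1.0, -0.014, -0.0, -0.0]
wrist_force: [-3.2, 1.3, 0.1]
grip_width: 0.0001
gripper_force: 0.0
```

>>> {"fn": "move_arm", "kwargs": {"commands": [{"translation": [0.03, 0.01, -0.01], "turn": [0, 0, 0], "fingers": 0}, {"translation": [0.06, 0.01, -0.01], "turn": [0, 0, 0], "fingers": 0}, {"translation": [0.06, 0.01, -0.01], "turn": [0, 0, 0], "fingers": 0}]}}

```text
clock: 21.12
eef_pos: [0.556, -0.0542, 0.0996]
ee_rot: [1.0, -0.014, -0.0, -0.0]
wrist_force: [-3.2, 1.9, -0.9]
grip_width: 0.0
gripper_force: 0.0
```

Force dropped from 11 to 3 N with a 3.7 mm jump, which is the snap. Backing off and checking.

>>> {"fn": "move_arm", "kwargs": {"commands": [{"translation": [-0.3, 0, 0], "turn": [0, 0, 0], "fingers": 0}, {"translation": [-1, 0, 0], "turn": [0, 0, 0], "fingers": 0}, {"translation": [-3, 0, 0], "turn": [0, 0, 0], "fingers": 0}, {"translation": [-5, 0, -2], "turn": [0, 0, 0], "fingers": 0}, {"translation": [-6, 0, -6], "turn": [0, 0, 0], "fingers": 0}, {"translation": [-6, 0, -10], "turn": [0, 0, 0], "fingers": 0}, {"translation": [-6, 0, -10], "turn": [0, 0, 0], "fingers": 0}, {"translation": [-6, 0, -10], "turn": [0, 0, 0], "fingers": 0}]}}

```text
clock: 22.12
eef_pos: [0.4959, -0.0526, 0.1995]
ee_rot: [1.0, -0.014, 0.0, 0.0]
wrist_force: [-0.1, 0.3, -0.4]
grip_width: 0.0001
gripper_force: 0.0
```

Run:
```python
from h import *
s=rep();p=robot.snapshot('wrist');w=p['color']
cv2.imwrite('pics/w7.png',cv2.resize(w[:260,80:480,::-1],None,fx=2,fy=2))
```

```text
22.12 bay [-81.1 -49.4] z 0.1995 Fbay [-0.1  0.2] -0.4 w 9.374580621171266e-05
```

View pics/w7.png

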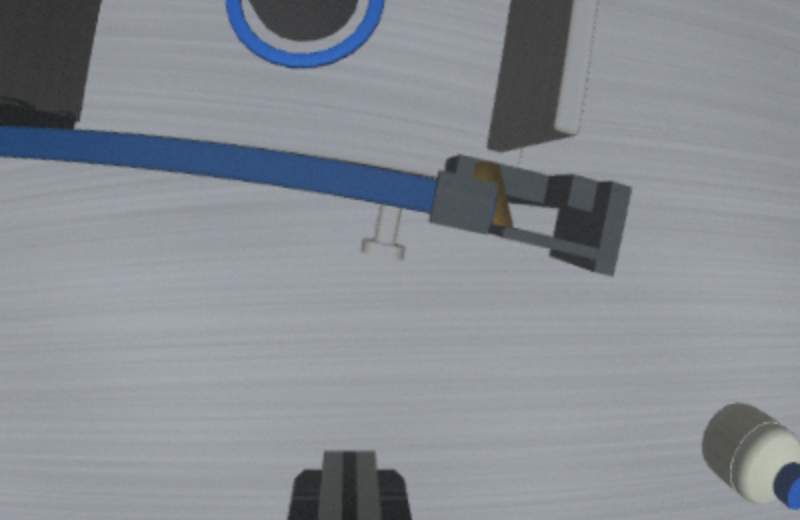

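The door is shut, with the brass bolt (490,195 in the crop) out behind the catch lip (545,238). The cup is still in its ring and the robot is clear of everything.

```bash
python3 -c "
from cell import robot
print(robot.hand_in())"
```

```text
the job is handed in; nothing more can be done
None
```

The cup stands released and upright in the blue ring, and the guard door is latched with the bolt out behind the catch. The arm is clear of everything. I handed the job in at about 22 s; the hand-in call returned no verdict.

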